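# Bridge the two terminal posts with the matching copper link

### The job

On the training bench, take the long copper bridging link (red grip), whose two holes match the two brass posts of the grey terminal panel, and thread it over both posts. Lower it all the way down before letting go, do not drop it, and leave it lying flat on both brass shoulders. Leave the short link with the yellow grip and the solder pump where they lie.

Things in the scene. Friction and masses are not known exactly. Their poses are not given: they have to be found in the camera images.
- long_link: Link to fit: copper plate 140 x 50 x 6 mm, two 26 mm through holes at x = -40, +40 mm; on its middle a red grip block 36 mm (x) by 22 mm (y), from 6 to 48 mm above the underside. Loose, flat on the bench, about 0.3 kg. Origin: centre of underside; x through both holes, z up. Fits either way round. Pinch the grip across its 22 mm (along y): along x the fingers would meet the posts.
- terminal_panel: Fixed grey panel 160 x 90 x 20 mm flat on the bench, two upright 10 mm brass posts at x = -40, +40 mm, each on a round brass shoulder 36 mm wide whose top is 28 mm above the origin; post tops, tapered over the last 10 mm, are 70 mm above it. Origin: centre of underside, bench height; x along the line of the posts, z up. Home: link's underside on both shoulders, 28 mm above the origin.
- short_link: Bystander, must not be disturbed: a shorter copper link, 110 x 50 x 6 mm, with two 26 mm holes only 54 mm apart, which do not match the posts, and a yellow grip block 18 x 22 mm, up to 48 mm above the underside. Loose. Origin: centre of the underside; x along its length.
- solder_pump: Bystander, must not be disturbed: a solder pump lying on the bench, aluminium tube with blue and black ends, 211 mm long, 24 mm thick. Loose. Origin: under the middle of its aluminium tube, at bench height; x along it towards the nozzle.

How it is judged:
By the outcome, as a careful person would: the job done as asked, in the order asked, and still so for the second after the job is handed in, with the robot touching nothing.
It also fails if it takes over 42 s, if anything falls off the work surface, if the arm or the gripper's body presses on something with over 40 N, if the wrist force passes 120 N, or if a joint passes its speed limit or range.

### The arm

A 6-joint arm with a two-finger parallel gripper is mounted at the origin on the work surface. World frame = base frame: x ahead of the robot, y to its left, z up, the work surface at z = 0. Lengths are in m, angles in rad, forces in N, time in s.
With the tool pointing down it reaches from about 0.35 to 0.775 m from the base axis. Payload 7.3 kg.
Tool frame: the origin (TCP) lies at the very end of the fingers, on their centre line; the grasp point (between the pads) lies 19 mm behind it (robot.pinch_z is the distance from the TCP to the grasp point, in m); z points along the fingers, y is the line along which they close (so a half turn about z gives the same grasp; the last joint's range is limited). The gripper opens to 92 mm and grips with 3 to 60 N. Pads are 19 mm wide; open, the fingers measure 130 mm over their backs; the gripper's body (75 mm by 190 mm) begins 47 mm behind the grasp point.
Start: joints at [-1.455, 0.342, 1.524, -0, 1.275, -0.146], TCP at [0.136, -0.507, 0.227] pointing down, gripper open.
Joint ranges: [-2.53, 2.53], [-0.77, 2.02], [0.04, 2.7], [-1, 4.14], [0.28, 2.66], [-3.11, 3.11]. Speed limits (rad/s): [2.57, 2.57, 3.14, 3.14, 3.14, 3.14].

### API

Orientations are given as [roll, pitch, yaw] about the fixed x, y, z axes, in that order (R = Rz(yaw) Ry(pitch) Rx(roll)).
In Python, from cell import robot gives the robot as it stands.
- The arm moves only by the tool move_arm, never from a script. Its argument "motion" is a list of rows, each a list of 6 numbers: the shift along the tool's x, y, z in units of 0.1 m (1.0 is 0.1 m), then the turn, a rotation vector about the tool's x, y, z in units of pi rad (1.0 is pi rad). In form: [[dx, dy, dz, rx, ry, rz], ...]. A call has 1 to 12 rows; each row is the pose to reach, as a shift and turn from the pose commanded when the call began, along the tool's axes at that moment, turning the shorter way round; what a row does not reach only later rows make up. A row lasts 1/8 s, in which the tool goes at most 62.5 mm and 10.7 degrees, less where a joint would pass 70% of its speed; a pose out of reach is approached as far as the arm can. A call with a number of a shift or a turn outside -1 to 1 is refused whole. A call with a gripper value outside its range is refused whole. "fingers" is the opening, from -1 (shut) to 1 (fully open), set as the call begins (left out, the last holds). The fingers move at their own pace and stop on an object; "newtons" is the grip in N (left out, the last holds). Time passes only in rows, so rows that repeat a pose let the fingers close. It gives the time, the measured TCP pose, the force, the opening and the grip force at its end, in the units of the state.
- robot.observe(): the state, without advancing time (a new reading comes with each control period).
- robot.read_camera(name): name is "scene" or "top" or "wrist"; returns a dict with "image" (420x560x3 uint8, red, green, blue), "range_z" (420x560 float32, m along the optical axis (not along the pixel's ray), 0 where there is no reading), "vfov" (degrees; the focal length in pixels is half the picture's height over the tangent of half this angle, whatever the lens; pixels are square), "cx", "cy" (the principal point, pixels), "k1" (the pictures are not rectified: a ray, as slopes to the right and down, at radius r is drawn at 1 + k1 r^2 times it, then the intrinsics apply), "extrinsics" (4x4, takes a point from camera to world coordinates); the wrist camera has in their place "hand_eye" (4x4, takes a point from camera to tool coordinates, whose origin is the TCP and whose axes are the flange's). Camera axes: x right, y up, looking along -z (the intrinsics and any distortion apply to the point x, -y, -z); pixel columns grow to the right and rows downward; lengths in m; the calibration is good to about 2 mm. A picture is of the moment at which its call begins: read the wrist's pose just before it.
- robot.hand_in(): hands the job in; it is judged then, once.
The state is a dict: "time": time; "qpos": joint angles; "qvel": joint speeds; "joint_efforts": joint torques, N m; "tool_pos": TCP position; "tool_rot": TCP orientation; "contact_force": force on the tool from outside, world axes, zero at the start; "torque": the same for the moment, N m; "opening": finger opening in m; "grip_force": force on a finger pad.
Only numpy, scipy, OpenCV 4.12 (cv2) and the standard library are available. Lean on these libraries where they do the work, as an engineer would, in place of code of your own. Each camera call takes 0.05 s, during which the arm holds its last target. There are 200 camera calls.

## Working session

There is one attempt and no reset: what is moved stays moved. The work goes in short steps, Python scripts to look and compute and a tool call to move; the robot and the scene stay as the last step left them, time stands still between calls to the robot, and variables do not carry over. Pictures are saved under pics/ and viewed, at most 10 in all, crops included, and the job is handed in when it is done.

Besides the shell and the picture viewer there is one more tool, called in YAML: its name, and indented under it one key for each argument. move_arm: Moves the arm, as the interface text tells. Shifts and turns lie within -1 to 1; 1 stands for 0.1 m of shift or pi rad of turn. Its arguments: {"type":"object","properties":{"motion":{"type":"array"},"fingers":{"type":"number"},"newtons":{"type":"number"}},"required":["motion"]}

```bash
mkdir -p pics; cat > h.py <<'E'
import numpy as np, cv2
from scipy.spatial.transform import Rotation as R
from cell import robot
def T_tool(s):
    T=np.eye(4); T[:3,:3]=R.from_euler('xyz',s['tool_rot']).as_matrix(); T[:3,3]=s['tool_pos']; return T
def snap(name,f):
    s=robot.observe(); c=robot.read_camera(name)
    E=c['extrinsics'] if 'extrinsics' in c else T_tool(s)@np.array(c['hand_eye'])
    np.savez(''+f+'.npz',img=c['image'],rz=c['range_z'],E=E,p=[c['vfov'],c['cx'],c['cy'],c['k1']])
    cv2.imwrite('pics/'+f+'.png',c['image'][:,:,::-1])
def load(f): return np.load(''+f+'.npz')
def pts(d,uv,z=None):
    """world points for pixels: by depth, or on the plane at height z"""
    vf,cx,cy,k1=d['p']; H=d['img'].shape[0]; F=H/2/np.tan(np.radians(vf/2))
    uv=np.atleast_2d(uv).astype(float)
    n=cv2.undistortPoints(uv[:,None],np.array([[F,0,cx],[0,F,cy],[0,0,1.]]),np.array([k1,0,0,0.]))[:,0]
    r=np.c_[n[:,0],-n[:,1],-np.ones(len(n))]; E=d['E']
    if z is None:
        q=d['rz'][np.round(uv[:,1]).astype(int),np.round(uv[:,0]).astype(int)]
        return (r*q[:,None])@E[:3,:3].T+E[:3,3]
    w=r@E[:3,:3].T; return E[:3,3]+w*((z-E[2,3])/w[:,2])[:,None]
E
python3 - <<'E'
from h import *
snap('top','top1'); snap('scene','sc1')
print(robot.observe(), load('top1')['E'], load('top1')['p'])
E
```

```text
{'time': 0.1, 'qpos': array([-1.45501171e+00,  3.42635665e-01,  1.52489366e+00, -1.00730013e-05,
        1.27541062e+00, -1.46012315e-01]), 'qvel': array([ 0.00130283, -0.00163535, -0.00260455, -0.00072289,  0.00207797,
        0.00010384]), 'joint_efforts': array([ 3.26931789e-03, -4.31999981e+01, -2.44696480e+01,  7.18645309e-02,
        5.25353872e-02, -6.21376989e-05]), 'tool_pos': array([ 0.13584965, -0.50675244,  0.2261332 ]), 'tool_rot': array([-3.14025830e+00, -1.86492601e-04,  2.61799749e-01]), 'contact_force': array([-0.69092574,  0.02991507,  0.48978482]), 'torque': array([-0.00526426,  0.0648858 ,  0.01654332]), 'grip_force': 0.0, 'opening': 0.09177818783008501} [[-0.01734883  0.98558277 -0.16830216  0.47759223]
 [-0.99926894 -0.01135596  0.03650524  0.0244899 ]
 [ 0.0340677   0.16881244  0.98505926  0.92576966]
 [ 0.          0.          0.          1.        ]] [ 5.16636257e+01  2.78267251e+02  2.11094782e+02 -1.41035310e-02]
```

View pics/top1.png

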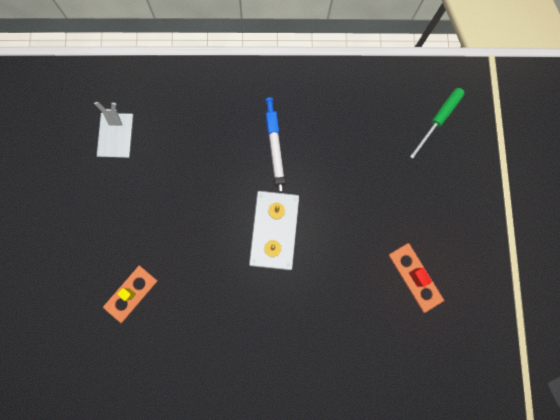

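View pics/sc1.png

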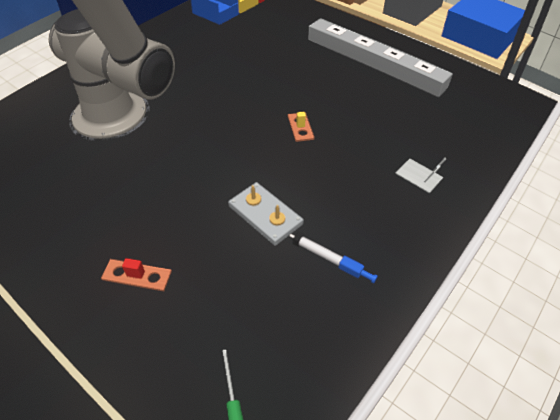

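The top view shows the long link at (417,277) with holes at (406,261) and (427,294). The panel is at (275,230) with posts near (277,210) and (272,247), and the pump nozzle is at (281,188), close to the panel. The short link is at (130,294). The scene view agrees.

```bash
python3 - <<'E'
from h import *
d=load('top1')
print('holes',pts(d,[[406,261],[427,294]],.0))
print('posts/shoulder',pts(d,[[277,211],[273,248.5]],.028))
print('corners',pts(d,[[258,192],[298.5,195],[292,269.5],[250,265]],.02), pts(d,[[265,230]]))
hsv=cv2.cvtColor(d['img'],cv2.COLOR_RGB2HSV).astype(int)
def rect(m,z):
    n,l,st,c=cv2.connectedComponentsWithStats(m.astype(np.uint8))
    for i in range(1,n):
        if st[i,4]>60:
            v,u=np.where(l==i); P=pts(d,np.c_[u,v],z); r=cv2.minAreaRect((P[:,:2]*1000).astype(np.float32)); print(np.round(c[i]),st[i,4],r)
H,S,V=hsv[...,0],hsv[...,1],hsv[...,2]
print('copper+red');rect(((H<14)|(H>170))&(S>110)&(V>110),.006)
print('panel');rect((S<50)&(V>150)&(np.indices(H.shape)[0]>150),.02)
E
```

```text
holes [[ 0.52380353 -0.28258046  0.        ]
 [ 0.45325908 -0.32319266  0.        ]]
posts/shoulder [[ 0.63121322 -0.00612027  0.028     ]
 [ 0.55257007  0.0034907   0.028     ]]
corners [[ 0.67415198  0.03344812  0.02      ]
 [ 0.6667371  -0.05293985  0.02      ]
 [ 0.50909981 -0.03544887  0.02      ]
 [ 0.51974722  0.05147628  0.02      ]] [[0.59255209 0.01951533 0.01847952]]
copper+red
[416. 277.] 1497 ((489.25140380859375, -299.69976806640625), (142.50917053222656, 53.63792419433594), 29.010122299194336)
[130. 294.] 1035 ((465.7035217285156, 300.30615234375), (52.6395378112793, 112.41128540039062), 49.81174850463867)
panel
[113. 153.] 191 ((761.774169921875, 343.69873046875), (68.24162292480469, 11.150229454040527), 89.53515625)
[277. 163.] 228 ((736.8904418945312, -8.725862503051758), (57.914676666259766, 18.70415687561035), 6.131797790527344)
[274. 230.] 2721 ((593.427978515625, 0.0920257568359375), (88.80091094970703, 159.45852661132812), 83.13601684570312)
```

move_arm:
  motion:
    - [0.5, -0.14, 0, 0, 0, 0]
    - [0.98, -0.27, 0, 0, 0, 0]
    - [0.98, -0.27, 0, 0, 0, 0]
  fingers: 1

```text
time: 0.48
tool_pos: [0.2257, -0.4539, 0.2265]
tool_rot: [-3.141, -0.001, 0.266]
contact_force: [-0.4, -1.0, 0.4]
opening: 0.0918
grip_force: 0.0
```

move_arm:
  motion:
    - [0.5, -0.14, 0, 0, 0, 0]
    - [0.98, -0.27, 0, 0, 0, 0]
    - [0.98, -0.27, 0, 0, 0, 0]

```text
time: 0.85
tool_pos: [0.3127, -0.4032, 0.2265]
tool_rot: [-3.141, -0.0, 0.265]
contact_force: [-0.6, 0.1, 0.4]
opening: 0.0917
grip_force: 0.0
```

move_arm:
  motion:
    - [0.5, -0.14, 0, 0, 0, 0]
    - [0.98, -0.27, 0, 0, 0, 0]
    - [0.98, -0.27, 0, 0, 0, 0]

```text
time: 1.23
tool_pos: [0.3998, -0.3524, 0.2264]
tool_rot: [-3.141, 0.0, 0.265]
contact_force: [-0.7, -0.1, 0.6]
opening: 0.0917
grip_force: 0.0
```

move_arm:
  motion:
    - [0.5, -0.14, 0.1, 0, 0, -0.04]
    - [0.98, -0.27, 0.3, 0, 0, -0.078]
    - [0.98, -0.27, 0.3, 0, 0, -0.078]
    - [0.98, -0.27, 0.3, 0, 0, -0.078]

```text
time: 1.72
tool_pos: [0.4853, -0.3029, 0.1966]
tool_rot: [-3.142, 0.001, 0.505]
contact_force: [1.0, -0.1, 0.7]
opening: 0.0922
grip_force: 0.0
```

```bash
python3 - <<'E'
from h import *
snap('wrist','w1'); s=robot.observe(); print(s['time'],s['tool_pos'],s['tool_rot'],s['qpos'],s['contact_force'])
E
```

```text
1.775 [ 0.48525477 -0.3031159   0.19706165] [3.14094191e+00 6.98636776e-04 5.04289716e-01] [-6.91783834e-01  4.51918971e-01  1.43769617e+00 -9.35588467e-04
  1.25162777e+00  3.75015960e-01] [-0.01063327  0.04547313 -0.9885124 ]
```

View pics/w1.png

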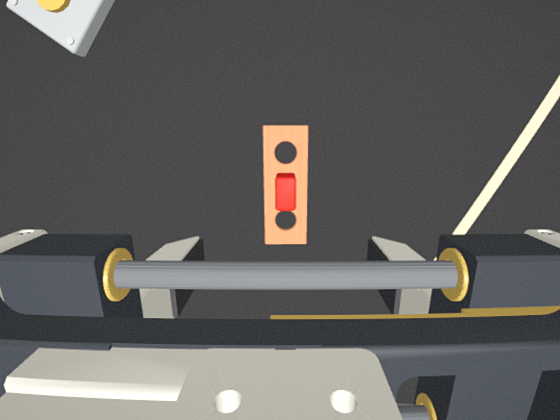

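The wrist picture shows the long link upright between the fingers. Its plate corners are about (263,126), (308,126), (308,244) and (264,244), and the red grip is at (286,192).

```bash
python3 - <<'E'
from h import *
d=load('w1')
hsv=cv2.cvtColor(d['img'],cv2.COLOR_RGB2HSV).astype(int);H,S,V=hsv[...,0],hsv[...,1],hsv[...,2]
m=((H<14)|(H>170))&(S>110)&(V>110); v,u=np.where(m); k=(abs(u-286)<40)&(v<260)&(v>110)
P=pts(d,np.c_[u,v][k],.006); print(cv2.minAreaRect((P[:,:2]*1000).astype(np.float32)))
print(pts(d,[[285.5,152.5],[286,219]],.003), pts(d,[[270,135],[286,180]])[:,2])
E
```

```text
((488.89923095703125, -300.8290100097656), (140.95742797851562, 51.279964447021484), 28.953519821166992)
[[ 0.52408895 -0.28197171  0.003     ]
 [ 0.45493334 -0.32089156  0.003     ]] [0.00584549 0.04826901]
```

move_arm:
  motion:
    - [0.04, 0, 0.4, 0, 0, 0]
    - [0.04, 0, 0.9, 0, 0, 0]
    - [0.04, 0, 1.0, 0, 0, 0]

```text
time: 2.15
tool_pos: [0.4875, -0.2996, 0.0946]
tool_rot: [-3.137, 0.002, 0.505]
contact_force: [0.3, -0.2, 0.2]
opening: 0.0918
grip_force: 0.0
```

move_arm:
  motion:
    - [0, 0, 0.3, 0, 0, 0]
    - [0, 0, 0.55, 0, 0, 0]
    - [0, 0, 0.75, 0, 0, 0]
    - [0, 0, 0.83, 0, 0, 0]
    - [0, 0, 0.83, 0, 0, 0]

```text
time: 2.78
tool_pos: [0.4903, -0.3003, 0.0147]
tool_rot: [3.14, -0.0, 0.506]
contact_force: [0.3, -0.3, 0.4]
opening: 0.0915
grip_force: 0.0
```

move_arm:
  motion:
    - [0, 0, 0, 0, 0, 0]
    - [0, 0, 0, 0, 0, 0]
    - [0, 0, 0, 0, 0, 0]
    - [0, 0, 0, 0, 0, 0]
    - [0, 0, 0, 0, 0, 0]
    - [0, 0, 0, 0, 0, 0]
    - [0, 0, 0, 0, 0, 0]
    - [0, 0, 0, 0, 0, 0]
  fingers: -1
  newtons: 30

```text
time: 3.78
tool_pos: [0.4902, -0.2995, 0.0137]
tool_rot: [3.141, -0.0, 0.507]
contact_force: [-0.3, -0.3, 0.3]
opening: 0.0217
grip_force: 30.0
```

move_arm:
  motion:
    - [0, 0, -0.15, 0, 0, 0]
    - [0, 0, -0.4, 0, 0, 0]
    - [0, 0, -0.7, 0, 0, 0]
    - [0, 0, -1.0, 0, 0, 0]
    - [0, 0, -1.0, 0, 0, 0]

```text
time: 4.4
tool_pos: [0.4912, -0.3003, 0.1164]
tool_rot: [3.137, -0.002, 0.507]
contact_force: [-0.3, 0.1, -3.4]
opening: 0.0219
grip_force: 30.0
```

move_arm:
  motion:
    - [0.15, -0.14, -0.3, 0, 0, 0]
    - [0.4, -0.35, -0.55, 0, 0, 0]
    - [0.65, -0.58, -0.55, 0, 0, 0]
    - [0.79, -0.71, -0.55, 0, 0, 0]
    - [0.79, -0.71, -0.55, 0, 0, 0]

```text
time: 5.03
tool_pos: [0.5244, -0.1978, 0.1675]
tool_rot: [-3.14, 0.001, 0.509]
contact_force: [-0.2, 0.0, -3.1]
opening: 0.0218
grip_force: 30.0
```

move_arm:
  motion:
    - [0.2, -0.18, 0, 0, 0, 0]
    - [0.5, -0.45, 0, 0, 0, 0]
    - [0.79, -0.71, 0, 0, 0, 0]
    - [0.79, -0.71, 0, 0, 0, 0]

```text
time: 5.52
tool_pos: [0.5594, -0.0973, 0.1678]
tool_rot: [-3.141, 0.001, 0.509]
contact_force: [-0.0, -0.7, -2.9]
opening: 0.022
grip_force: 30.0
```

move_arm:
  motion:
    - [0.2, -0.18, 0, 0, 0, 0.04]
    - [0.4, -0.36, 0, 0, 0, 0.08]
    - [0.6, -0.54, 0, 0, 0, 0.12]
    - [0.79, -0.71, 0, 0, 0, 0.16]
    - [0.79, -0.71, 0, 0, 0, 0.2]
    - [0.79, -0.71, 0, 0, 0, 0.2]
    - [0.79, -0.71, 0, 0, 0, 0.2]

```text
time: 6.4
tool_pos: [0.5937, 0.0006, 0.1683]
tool_rot: [3.141, 0.001, -0.12]
contact_force: [-0.8, -0.8, -3.1]
opening: 0.0215
grip_force: 30.0
```

```bash
python3 - <<'E'
from h import *
snap('wrist','w2'); snap('top','top2'); s=robot.observe(); print(s)
a=load('w2')['img'];b=load('top2')['img']
c=cv2.resize(b[130:310,180:400],None,fx=2,fy=2,interpolation=cv2.INTER_CUBIC)
o=np.zeros((600,800,3),np.uint8)
o[:315,:420]=cv2.resize(a,(420,315)); o[230:590,350:790]=c
cv2.imwrite('pics/c2.png',o[:,:,::-1])
E
```

```text
{'time': 6.5, 'qpos': array([-1.27192693e-01,  5.15927217e-01,  1.41295047e+00, -2.85547156e-04,
        1.21300366e+00,  1.56469742e+00]), 'qvel': array([ 0.00626977, -0.00221523,  0.00098003,  0.00115583,  0.0006911 ,
        0.00834775]), 'joint_efforts': array([-1.91674498e-02, -5.31642044e+01, -2.49444616e+01,  2.81394302e-02,
       -7.72154750e-02, -2.71849672e-02]), 'tool_pos': array([0.59378647, 0.00100119, 0.16853786]), 'tool_rot': array([ 3.14132698e+00,  2.90326878e-04, -1.20993788e-01]), 'contact_force': array([ 0.23444788,  0.33829993, -2.99341709]), 'torque': array([ 0.03496953, -0.01462094,  0.05469114]), 'grip_force': 29.999554753303528, 'opening': 0.021911606328963086}
```

View pics/w2.png

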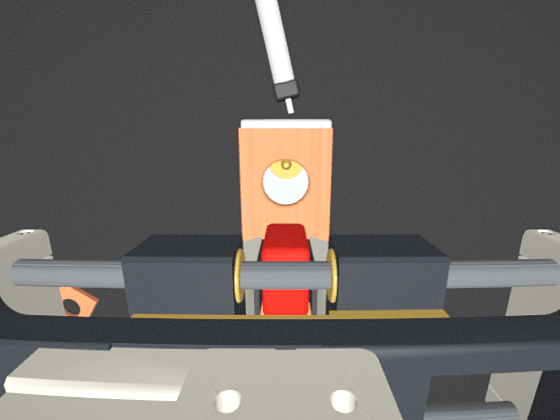

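View pics/c2.png

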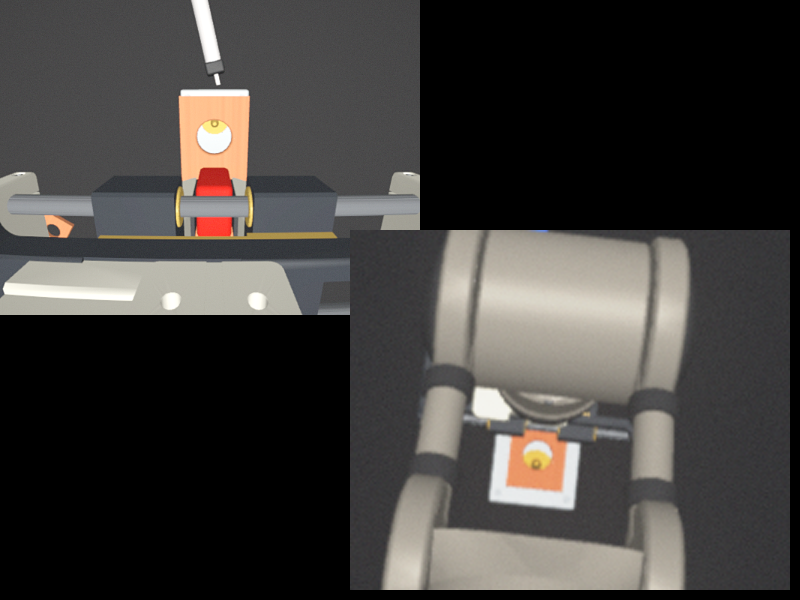

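Through the far hole, at (286,182), the far post top shows at (286,164). In the top view, the near post shows through the near hole. I'll compare the positions at their own heights.

```bash
python3 - <<'E'
from h import *
d=load('w2'); c=np.array([.5938,.0010]); a=np.array([np.cos(-.121),np.sin(-.121)])
print('far post',pts(d,[[286,164]],.07),'far hole',pts(d,[[285.5,182]],.1608), 'expected hole',c+.04*a)
e=load('top2')
f=lambda u,v:[180+(u-350)/2,130+(v-230)/2]
print('near post',pts(e,[f(535.5,465)],.07),'near hole',pts(e,[f(537.5,457)],.1608),'exp',c-.04*a)
print('plate depth z',pts(d,[[255,160],[320,160],[255,210],[320,210]])[:,2])
E
```

```text
far post [[ 0.63369502 -0.00547985  0.07      ]] far hole [[ 0.6326564  -0.00480723  0.1608    ]] expected hole [ 0.63350754 -0.0038282 ]
near post [[0.55104297 0.00493627 0.07      ]] near hole [[0.55029432 0.00513605 0.1608    ]] exp [0.55409246 0.0058282 ]
plate depth z [0.16112935 0.15896816 0.16071858 0.15976485]
```

move_arm:
  motion:
    - [0.01, 0.005, 0.2, 0, 0, 0]
    - [0.01, 0.005, 0.4, 0, 0, 0]
    - [0.01, 0.005, 0.55, 0, 0, 0]
    - [0.01, 0.005, 0.7, 0, 0, 0]
    - [0.01, 0.005, 0.85, 0, 0, 0]
    - [0.01, 0.005, 1.0, 0, 0, 0]
    - [0.01, 0.005, 1.0, 0, 0, 0]
    - [0.01, 0.005, 1.0, 0, 0, 0]

```text
time: 7.5
tool_pos: [0.5952, 0.0012, 0.069]
tool_rot: [3.141, -0.001, -0.121]
contact_force: [0.3, -0.3, -3.5]
opening: 0.0214
grip_force: 30.0
```

move_arm:
  motion:
    - [0, 0, 0.06, 0, 0, 0]
    - [0, 0, 0.12, 0, 0, 0]
    - [0, 0, 0.18, 0, 0, 0]
    - [0, 0, 0.21, 0, 0, 0]
    - [0, 0, 0.23, 0, 0, 0]
    - [0, 0, 0.24, 0, 0, 0]
    - [0, 0, 0.24, 0, 0, 0]
    - [0, 0, 0.24, 0, 0, 0]

```text
time: 8.5
tool_pos: [0.5949, 0.0012, 0.0449]
tool_rot: [3.141, -0.0, -0.121]
contact_force: [-0.3, -0.5, -3.5]
opening: 0.0216
grip_force: 30.0
```

move_arm:
  motion:
    - [0, 0, 0.01, 0, 0, 0]
    - [0, 0, 0.015, 0, 0, 0]
    - [0, 0, 0.02, 0, 0, 0]
    - [0, 0, 0.025, 0, 0, 0]
    - [0, 0, 0.025, 0, 0, 0]

```text
time: 9.12
tool_pos: [0.5948, 0.0012, 0.0421]
tool_rot: [3.142, 0.0, -0.121]
contact_force: [0.4, 0.7, -2.8]
opening: 0.0216
grip_force: 30.0
```

move_arm:
  motion:
    - [0, 0, 0.005, 0, 0, 0]
    - [0, 0, 0.008, 0, 0, 0]
    - [0, 0, 0.008, 0, 0, 0]

```text
time: 9.5
tool_pos: [0.5949, 0.0012, 0.0417]
tool_rot: [3.142, -0.0, -0.121]
contact_force: [-0.9, 0.0, 0.4]
opening: 0.022
grip_force: 30.0
```

Load is coming off, so contact has begun. I'll lower slightly further to seat it.

move_arm:
  motion:
    - [0, 0, 0.003, 0, 0, 0]
    - [0, 0, 0.006, 0, 0, 0]
    - [0, 0, 0.006, 0, 0, 0]

```text
time: 9.88
tool_pos: [0.5949, 0.0012, 0.0417]
tool_rot: [3.141, -0.001, -0.121]
contact_force: [-3.0, -0.1, 6.5]
opening: 0.0219
grip_force: 30.0
```

```bash
python3 - <<'E'
from h import *
snap('scene','sc3'); s=robot.observe(); print(s['tool_pos'],s['contact_force'],s['torque'])
b=load('sc3')['img']
cv2.imwrite('pics/c3.png',cv2.resize(b[130:280,180:380],None,fx=4,fy=4,interpolation=cv2.INTER_CUBIC)[:,:,::-1])
E
```

```text
[0.59491506 0.00121865 0.04170639] [-3.27276111 -0.21281014  6.451198  ] [ 0.13312769  0.65018894 -0.02247112]
```

View pics/c3.png

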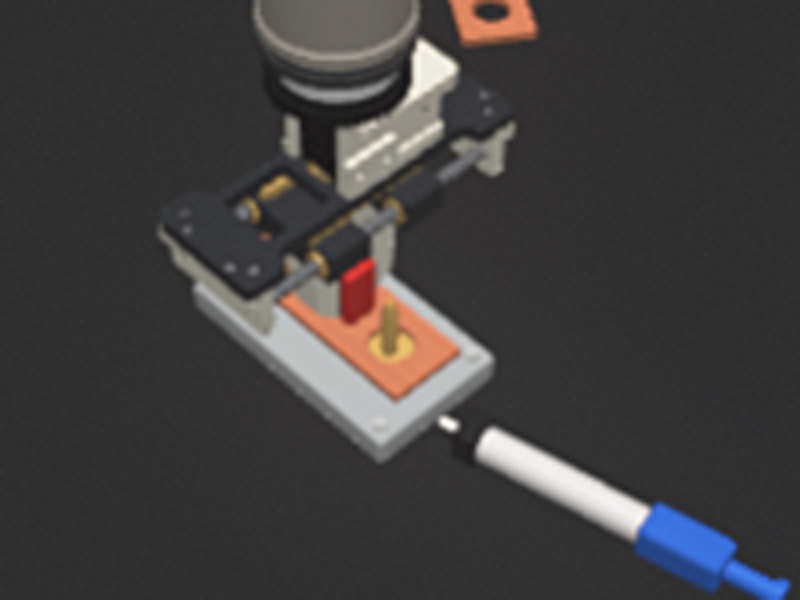

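The crop shows the link down with the far post through its hole at (390,345). The height of 0.0417 m is exactly the home height, and the shoulders carry the load. Now I'll release and lift away.

move_arm:
  motion:
    - [0, 0, 0, 0, 0, 0]
    - [0, 0, 0, 0, 0, 0]
    - [0, 0, 0, 0, 0, 0]
    - [0, 0, 0, 0, 0, 0]
    - [0, 0, 0, 0, 0, 0]
    - [0, 0, 0, 0, 0, 0]
  fingers: 0.2

```text
time: 10.68
tool_pos: [0.5948, 0.0012, 0.0408]
tool_rot: [3.141, 0.0, -0.121]
contact_force: [0.2, 0.0, 0.4]
opening: 0.0548
grip_force: 0.0
```

move_arm:
  motion:
    - [0, 0, -0.1, 0, 0, 0]
    - [0, 0, -0.3, 0, 0, 0]
    - [0, 0, -0.6, 0, 0, 0]
    - [0, 0, -1.0, 0, 0, 0]
    - [0, 0, -1.0, 0, 0, 0]

```text
time: 11.3
tool_pos: [0.597, 0.001, 0.1451]
tool_rot: [3.141, -0.008, -0.121]
contact_force: [0.0, -0.3, 0.0]
opening: 0.0548
grip_force: 0.0
```

move_arm:
  motion:
    - [-0.3, 0, -0.2, 0, 0, 0]
    - [-0.7, 0, -0.4, 0, 0, 0]
    - [-1.0, 0, -0.4, 0, 0, 0]
    - [-1.0, 0, -0.4, 0, 0, 0]
    - [-1.0, 0, -0.4, 0, 0, 0]

```text
time: 11.92
tool_pos: [0.4962, 0.0132, 0.1808]
tool_rot: [3.142, -0.001, -0.122]
contact_force: [-0.3, 0.5, -0.5]
opening: 0.0549
grip_force: 0.0
```

```bash
python3 - <<'E'
from h import *
snap('wrist','w4'); s=robot.observe(); print(s['time'],s['tool_pos'],s['contact_force'],s['qvel'])
E
```

```text
11.975 [0.49636418 0.01319536 0.18063471] [0.30121276 0.13597288 0.75510218] [-3.55378335e-04  7.64636576e-03 -1.83891227e-03  1.61618843e-03
  2.75640152e-04  1.73992843e-05]
```

View pics/w4.png

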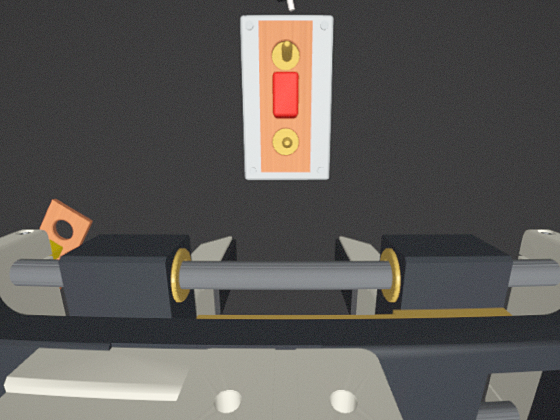

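The wrist picture shows both posts through the holes, at (286,50) and (287,142). I'll check the plate's height for flatness, then hand in.

```bash
python3 - <<'E'
from h import *
d=load('w4'); z=pts(d,[[266,30],[306,30],[266,95],[306,95],[266,165],[306,165]])[:,2]; print(z)
if abs(z-.034).max()<.004: print(robot.hand_in())
E
```

```text
[0.03425354 0.03448423 0.03256547 0.03457556 0.03329724 0.03246057]
the job is handed in; nothing more can be done
None
```

The long link is threaded over both posts and lies flat on both brass shoulders (plate top measured at 32–35 mm; 34 mm expected); it was lowered to contact before release, the bystanders were left alone, and the job was handed in at about 12 s.

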